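Set up the medal-striking stack

ROBOT

A 6-joint arm with a two-finger parallel gripper is mounted at the origin on the work surface. World frame = base frame: x ahead of the robot, y to its left, z up, the work surface at z = 0. Lengths are in m, angles in rad, forces in N, time in s.
With the tool pointing down it reaches from about 0.425 to 0.925 m from the base axis. Payload 12.5 kg.
Tool frame: the origin (TCP) lies at the very end of the fingers, on their centre line; the grasp point (between the pads) lies 19 mm behind it; y points along the fingers, x is the direction in which the jaws open and shut, and the axes are right-handed (so a half turn about y gives the same grasp; the last joint's range is limited). The gripper opens to 85 mm and grips with 20 to 120 N. Pads are 22 mm wide; open, the fingers measure 114 mm over their backs; the gripper's body (76 mm by 85 mm) begins 54 mm behind the grasp point. The pads swing forward as they close: fully open they stand 13 mm farther back than shut.
Start: joints at [-1.36, 0.491, 1.559, -0, 1.092, -0.106], TCP at [0.195, -0.594, 0.231] pointing down, gripper open.
Joint ranges: [-3.1, 3.1], [-0.84, 2.19], [0.05, 2.79], [-1.13, 4.28], [0.06, 2.93], [-2.69, 2.69]. Speed limits (rad/s): [2.22, 2.22, 2.79, 3.14, 3.14, 3.14].

INTERFACE

Orientations are given as a unit quaternion [x, y, z, w].
In Python, from plant import ctrl, imaging gives the robot as it stands. The module is installed in compiled form; this text tells all that it offers.
- The arm moves only by the shell command python3 -m crank 'ROWS' [FORCE]. ROWS is a JSON object of lists of equal length, an entry for each row: "translation": the shift along the tool's x, y, z in m, a list of three; "rotation": the turn, a rotation vector about the tool's x, y, z in degrees, a list of three; "claw": the closure, from 0 (fully open) to 1 (shut). In form: {"translation": [[tx, ty, tz], ...], "rotation": [[rx, ry, rz], ...], "claw": [claw, ...]}. A call has 1 to 12 rows; each row is the pose to reach, as a shift and turn from the pose measured when the call began, along the tool's axes at that moment; what a row does not reach only later rows make up. A row lasts 1/8 s, in which the tool goes at most 62.5 mm and 10.7 degrees, less where a joint would pass 70% of its speed; a pose out of reach is approached as far as the arm can. A call with a gripper value outside its range is refused whole. The fingers move at their own pace and stop on an object; FORCE is the grip in N (left out, the last holds). Time passes only in rows, so rows that repeat a pose let the fingers close. It gives the time, the measured TCP pose, the force and the opening at its end, in the units of the state.
- ctrl.get_obs(): the state, without advancing time (a new reading comes with each control period).
- imaging.read_camera(name): name is "scene" or "side" or "wrist"; returns the picture (384x512x3 uint8, red, green, blue); there is no depth.
- imaging.camera_model(name): a dict with "mtx" (3x3 intrinsics, pixels), "R" (3x3) and "t" (3): a world point X has camera coordinates R X + t. Camera axes: x right, y down, z forward; pixel columns grow to the right and rows downward; lengths in m; the calibration is good to about 2 mm. A picture is of the moment at which its call begins: read the wrist's pose just before it. camera_model takes no time and is no camera call; for the wrist camera it gives the pose at the moment of the call.
- ctrl.finish_job(): hands the job in, once; it reports no verdict.
The state is a dict: "time_s": time; "q": joint angles; "joint_vel": joint speeds; "joint_efforts": joint torques, N m; "eef_pos": TCP position; "orientation": TCP orientation; "contact_force": force on the tool from outside, world axes, zero at the start; "torque": the same for the moment, N m; "width": opening from 0.0 (shut) to 1.0 (fully open).
Only numpy, scipy, OpenCV 4.12 (cv2) and the standard library are available. Lean on these libraries where they do the work, as an engineer would, in place of code of your own. Each camera call takes 0.05 s, during which the arm holds its last target. There are 200 camera calls.

TASK

Set up the striking base for a medal: first take the wooden storage plug out of its recess and stand it upright in the wooden tray. Then build the stack on the base, in this order: the plain steel die flat in the recess, the brass blank centred flat on the die, the steel collar ring over both so that it stands on the base, and last the stepped punch, foot down, set gently into the collar so that it stands upright on the blank. Leave everything released and at rest.

Things in the scene. Friction and masses are not known exactly. Their poses are not given: they have to be found in the camera images.
- base: Fixed dark steel striking base, a block 100 x 100 mm and 30 mm high, with small bolt heads 4 mm high at its corners (at +-40 mm in its x and y). In the middle of its top is a round recess, 44 mm in diameter and 6 mm deep (its floor is 24 mm above the table). Origin: centre of the underside; z up; x and y along the sides.
- tray: Fixed shallow wooden tray, 120 x 120 mm outside, 16 mm high, open on top, walls and floor 6 mm thick. Origin: centre of the underside; z up.
- plug: Loose turned plug of light wood, about 40 g: foot 40 mm in diameter and 14 mm high, above it (over a 2 mm cone) a round knob 22 mm in diameter up to the top, 40 mm above the underside. At the start it stands in the recess of the base. Origin: centre of the underside; z up along its axis.
- die: Loose plain steel cylinder, 40 mm in diameter, 24 mm high, about 0.24 kg, both ends flat and alike; stands on its end on the table. Seated in the recess it stands 18 mm above the base's top. Origin: centre of the underside; z up along its axis.
- blank: Loose plain brass disc, 40 mm in diameter, 8 mm thick, about 85 g; lies flat on the table. Origin: centre of the underside; z up along its axis.
- collar: Loose steel ring, outside diameter 60 mm, bore 48 mm right through, 38 mm high, about 0.3 kg; stands on its end on the table, axis upright. Origin: centre of the underside; z up along its axis.
- punch: Loose stepped steel punch, about 0.43 kg, standing on the table on its foot: foot 40 mm in diameter and 20 mm high, a 4 mm high cone, then a shank 28 mm in diameter up to the top, 66 mm above the underside. Origin: centre of the underside; z up along its axis.
Not all that is in view belongs to the job. What is meant by the plug is not turquoise, and is the larger of those in its own colour.

How it is judged:
By the outcome, as a careful person would: the job done as asked, in the order asked, and still so for the second after the job is handed in, with the robot touching nothing.
It also fails if it takes over 128 s, if anything falls off the work surface, if the arm or the gripper's body presses on something with over 40 N, if the wrist force passes 120 N, or if a joint passes its speed limit or range.

## Working session

There is one attempt and no reset: what is moved stays moved. The work goes in short steps, Python scripts to look and compute and a shell command to move; the robot and the scene stay as the last step left them, time stands still between calls to the robot, and variables do not carry over. Pictures are saved under pics/ and viewed, and the job is handed in when it is done.

```bash
mkdir -p pics; cat > h.py <<'E'
import numpy as np, cv2
from plant import ctrl, imaging
from scipy.spatial.transform import Rotation as Ro
def snap(n,f):
    m=imaging.camera_model(n); im=imaging.read_camera(n)
    cv2.imwrite('pics/'+f+'.png',im[:,:,::-1]); np.savez('pics/'+f+'.npz',**{k:np.array(m[k]) for k in('mtx','R','t')})
    return im,m
def ray(m,u,v,z):
    K,R,t=[np.array(m[k]) for k in('mtx','R','t')]
    d=R.T@np.linalg.solve(K,[u,v,1]); c=-R.T@t
    return c+d*(z-c[2])/d[2]
def proj(m,X):
    K,R,t=[np.array(m[k]) for k in('mtx','R','t')]
    p=K@(R@np.array(X)+t); return p[:2]/p[2]
def load(f): return dict(np.load('pics/'+f+'.npz'))
def tool(dw):  # world shift -> tool axes
    o=ctrl.get_obs(); return Ro.from_quat(o['orientation']).inv().apply(dw)
def goto(p):
    o=ctrl.get_obs(); return np.round(tool(np.array(p)-np.array(o['eef_pos']))*1000,1)
E
python3 - <<'E'
from h import *
for n in('scene','side','wrist'): snap(n,n+'0')
o=ctrl.get_obs();print(o); print(np.round(Ro.from_quat(o['orientation']).as_matrix(),3))
E
```

```text
{'time_s': 0.15, 'q': array([-1.35962136e+00,  4.91407782e-01,  1.55929525e+00, -2.91299662e-06,
        1.09169035e+00, -1.05608219e-01]), 'joint_vel': array([-0.00055133, -0.00100072, -0.00237609,  0.00116789,  0.00040221,
       -0.0005415 ]), 'joint_efforts': array([ 2.00545917e-03, -6.18708944e+01, -2.61692888e+01, -5.30219086e-05,
        3.22644337e-03, -1.44941475e-05]), 'eef_pos': array([ 0.19467821, -0.59374461,  0.23087515]), 'orientation': array([-0.57241777,  0.41508672, -0.41466457,  0.57279509]), 'contact_force': array([-0.34835073,  0.46381207, -0.26036567]), 'torque': array([-0.01286543,  0.00844523, -0.01081354]), 'width': 1.001822793388643}
[[ 0.312 -0.     0.95 ]
 [-0.95   0.001  0.312]
 [-0.001 -1.     0.   ]]
```

View pics/scene0.png

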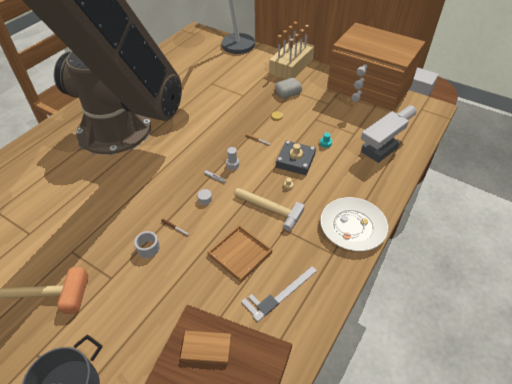

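View pics/side0.png

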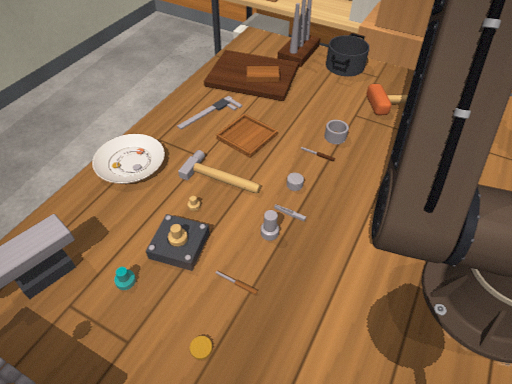

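View pics/wrist0.png

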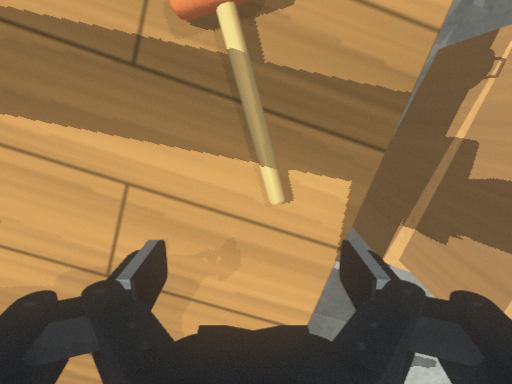

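The scene view shows the base at (296,157) with a light-wood plug on it at (296,150), the die at (204,198), the punch at (232,160), the collar at (147,244), the blank at (277,115) and the tray at (240,252).

Three things could be the plug. Light wood at scene (296,150) / side (178,235), small light wood at (289,184) / (193,203), and turquoise at (326,140) / (124,278). The one on the base fits: it is not turquoise and is the larger of the two in light wood. I'll confirm it in a crop and measure roughly.

```bash
python3 - <<'E'
from h import *
s,d=load('scene0'),load('side0')
P={'base':((296,155),(179,239),.03),'plugtop':((296.5,145.5),(178,227),.064),'die':((204,193.5),(295,177),.024),'blank':((277,115.5),(200.5,346),.008),'collar':((147,239),(337,128),.038),'punch':((232,151),(270.5,215),.066),'tray':((240,252),(247.5,135),.010),'smallplug':((289,181),(193,200),.02),'turq':((326,136),(122,271),.03),'pen':((215,177),(291,212),.005),'chisel':((258,140),(238,283),.005),'hammerhead':((294,216),(192,165),.02)}
for k,(a,b,z) in P.items(): print(k,np.round(ray(s,*a,z),3)[:2],np.round(ray(d,*b,z),3)[:2])
A=cv2.imread('pics/scene0.png')[115:215,220:350];B=cv2.imread('pics/side0.png')[180:300,90:300]
cv2.imwrite('pics/crop0.png',np.hstack([cv2.resize(A,(455,350),interpolation=2),cv2.resize(B,(340,350),interpolation=2)]))
E
```

```text
base [0.602 0.186] [0.593 0.195]
plugtop [0.599 0.19 ] [0.594 0.189]
die [ 0.455 -0.088] [ 0.456 -0.09 ]
blank [0.441 0.345] [0.437 0.352]
collar [ 0.433 -0.3  ] [ 0.428 -0.296]
punch [0.449 0.064] [0.443 0.071]
tray [ 0.647 -0.189] [ 0.639 -0.183]
smallplug [0.634 0.087] [0.633 0.087]
turq [0.641 0.314] [0.647 0.311]
pen [ 0.431 -0.005] [ 0.424 -0.002]
chisel [0.451 0.205] [0.441 0.212]
hammerhead [ 0.71  -0.019] [ 0.699 -0.006]
```

View pics/crop0.png

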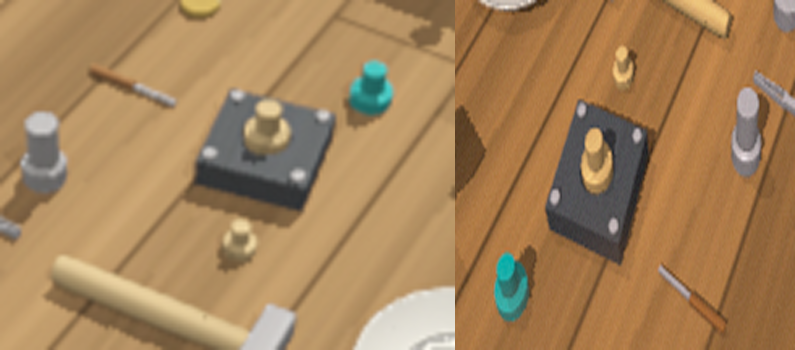

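The crop confirms it: the plug stands in the base's recess, larger than the light-wood one at crop (240,240). I'll move over the base and get its yaw from the bolt heads.

```bash
python3 - <<'E'
from h import *
s=load('scene0')
b=[ray(s,u,v,.034)[:2] for u,v in((287.7,142.7),(312.3,148.4),(305.1,165),(280,158.7))]
print(np.round(b,3),np.mean(b,0)); 
for i in range(4): e=b[(i+1)%4]-b[i]; print(np.degrees(np.arctan2(e[1],e[0])),np.hypot(*e))
print(goto([.57,-.2,.231]),goto([.597,.19,.2]))
m=imaging.camera_model('wrist');R=np.array(m['R']);c=-R.T@np.array(m['t']);o=ctrl.get_obs();T=Ro.from_quat(o['orientation']).inv()
print('cam in tool',T.apply(c-o['eef_pos']),'axis',T.apply(R[2]))
E
```

```text
[[0.555 0.217]
 [0.633 0.235]
 [0.648 0.158]
 [0.571 0.142]] [0.60168348 0.18787068]
12.911357836132773 0.07969333790298508
-78.48886099139605 0.07789192942609353
-167.7435131789796 0.07898851058252639
102.0230398912555 0.0769751301335671
[-2.572e+02  1.000e-01  4.793e+02] [-619.4   31.4  626.4]
cam in tool [ 0.00116424 -0.14292676  0.06742375] axis [-0.00107104  0.96253786 -0.27114522]
```

```bash
python3 -m crank '{"translation": [[-0.06,0,0.12],[-0.13,0,0.24],[-0.19,0,0.36],[-0.257,0,0.479],[-0.32,0,0.51],[-0.38,0,0.54],[-0.44,0.01,0.57],[-0.5,0.01,0.6],[-0.56,0.02,0.62],[-0.62,0.02,0.626],[-0.62,0.02,0.626],[-0.62,0.02,0.626]], "rotation": [[0,0,0],[0,0,0],[0,0,0],[0,3,0],[0,6,0],[0,6,0],[0,6,0],[0,6,0],[0,6,0],[0,6,0],[0,6,0],[0,6,0]], "claw": [0,0,0,0,0,0,0,0,0,0,0,0]}' 60; python3 - <<'E'
from h import *
snap('wrist','w1');o=ctrl.get_obs();print(o['eef_pos'],o['q'],o['joint_vel'].max())
E
```

```text
time_s: 1.65
eef_pos: [0.5592, 0.0448, 0.2174]
orientation: [-0.55, 0.444, -0.444, 0.55]
contact_force: [0.4, -0.6, 0.9]
width: 1.002
[0.5599703  0.05066234 0.2170711 ] [-0.02841552  0.41726489  1.73226207  0.00304994  0.99206921  1.32558092] 0.037220240875447286
```

View pics/w1.png

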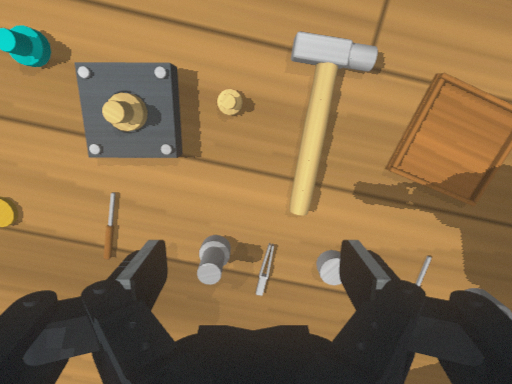

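The wrist view shows the base's bolt heads at (84,72), (161,72), (166,149) and (95,149), the plug's knob top near (113,112), the punch top at (209,272), the die at (331,267) and the tray at (455,137).

```bash
python3 - <<'E'
from h import *
m=load('w1')
b=[ray(m,u,v,.034)[:2] for u,v in((84,72),(161,72),(166,149),(95,149))]
print(np.round(b,4),np.mean(b,0))
for i in range(4): e=b[(i+1)%4]-b[i]; print(np.degrees(np.arctan2(e[1],e[0])),np.hypot(*e))
for n,u,v,z in(('knob',113,112,.064),('punch',209,272,.066),('die',333,262,.024),('tray',455,137,.01)): print(n,ray(m,u,v,z))
o=ctrl.get_obs();print(goto([.599,.189,.14]))
E
```

```text
[[0.6275 0.2388]
 [0.6443 0.1602]
 [0.5658 0.1447]
 [0.5492 0.2223]] [0.59671676 0.19148995]
-77.9513598966892 0.08035831552220739
-168.85021692500803 0.07997685752042931
102.06818086030077 0.07939368401198293
11.840935266375974 0.07999461890458992
knob [0.59640347 0.19225634 0.064     ]
punch [0.44328263 0.07025054 0.066     ]
die [ 0.46497787 -0.08140254  0.024     ]
tray [ 0.6471383  -0.18201726  0.01      ]
[-126.6   77.4   67.6]
```

```bash
python3 -m crank '{"translation": [[-0.06,0.03,0.03],[-0.1295,0.06,0.066],[-0.1295,0.11,0.066],[-0.1295,0.11,0.066],[-0.1295,0.11,0.066]], "rotation": [[0,0,0],[0,0,0],[0,0,0],[0,0,0],[0,0,0]], "claw": [0,0,0,0,0]}' 60; python3 - <<'E'
from h import *
snap('wrist','w2');print(goto([.5967,.1915,.044]))
E
```

```text
time_s: 2.33
eef_pos: [0.5967, 0.1912, 0.1073]
orientation: [-0.55, 0.444, -0.443, 0.551]
contact_force: [0.4, -0.2, 1.5]
width: 0.998
[-0.7 64.4 -0.4]
```

View pics/w2.png

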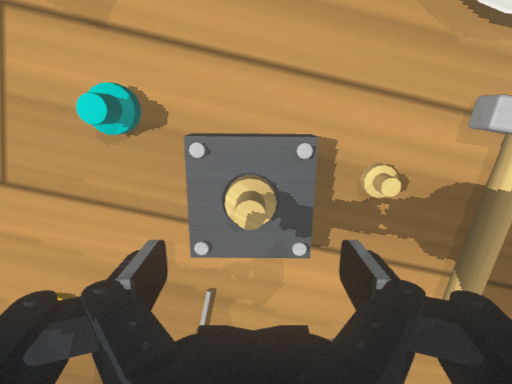

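The bolts are at (197,150), (305,151), (300,250) and (202,249), and the knob top is at (251,211).

```bash
python3 - <<'E'
from h import *
m=load('w2')
b=[ray(m,u,v,.034)[:2] for u,v in((197,150),(305,151),(300,250),(202,249))]
c=np.mean(b,0);print(c); e=b[1]-b[0];print(np.degrees(np.arctan2(e[1],e[0])))
k=ray(m,251,211,.064);print(k,goto([k[0],k[1],.043]),goto([c[0],c[1],.043]))
E
```

```text
[0.59608955 0.19172084]
-78.25797458378563
[0.59942458 0.19214718 0.064     ] [-0.7 65.4  2.4] [-1.  65.4 -1. ]
```

```bash
python3 -m crank '{"translation": [[-0.001,0.035,0.001],[-0.001,0.064,0.001],[-0.001,0.064,0.001],[-0.001,0.064,0.001],[-0.001,0.064,0.001],[-0.001,0.064,0.001],[-0.001,0.064,0.001],[-0.001,0.064,0.001]], "rotation": [[0,0,0],[0,0,0],[0,0,0],[0,0,0],[0,0,0],[0,0,0],[0,0,0],[0,0,0]], "claw": [0,0,0,1,1,1,1,1]}' 40; python3 - <<'E'
from h import *
snap('wrist','w3');o=ctrl.get_obs();print(o['width']*85,o['eef_pos'],o['contact_force'])
print(goto([.6,.19,.1]),goto([.645,-.183,.1]),goto([.645,-.183,.025]))
E
```

```text
time_s: 3.38
eef_pos: [0.5983, 0.1922, 0.0453]
orientation: [-0.55, 0.444, -0.443, 0.552]
contact_force: [-1.3, -1.7, 6.5]
width: 0.228
19.711006355722244 [0.59822259 0.19217813 0.04526842] [-1.38762699 -1.43254484  6.44546691]
[  2.4 -54.7   1.4] [376.4 -55.6 -34.2] [376.6  19.4 -34.3]
```

View pics/w3.png

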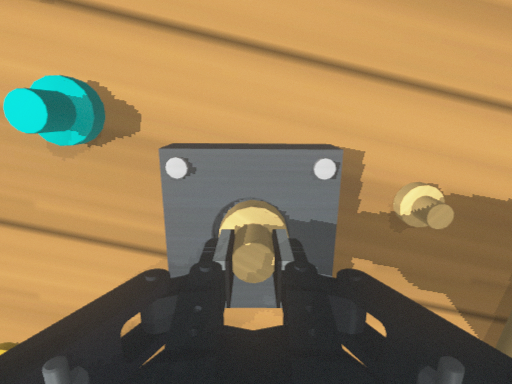

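```bash
python3 -m crank '{"translation": [[0,-0.05,0],[0.06,-0.07,0],[0.12,-0.07,-0.01],[0.18,-0.07,-0.02],[0.24,-0.07,-0.03],[0.3,-0.07,-0.034],[0.35,-0.05,-0.034],[0.376,-0.03,-0.034],[0.376,-0.01,-0.034],[0.376,0.008,-0.034],[0.376,0.016,-0.034],[0.376,0.016,-0.034]], "rotation": [[0,0,0],[0,0,0],[0,0,0],[0,0,0],[0,0,0],[0,0,0],[0,0,0],[0,0,0],[0,0,0],[0,0,0],[0,0,0],[0,0,0]], "claw": [1,1,1,1,1,1,1,1,1,1,1,1]}'; python3 - <<'E'
from h import *
snap('wrist','w4');print(goto([.645,-.183,.0275]))
E
```

```text
time_s: 4.92
eef_pos: [0.6452, -0.1814, 0.0282]
orientation: [-0.55, 0.443, -0.443, 0.552]
contact_force: [0.8, 0.2, -0.1]
width: 0.229
[ 1.2  1.2 -0.7]
```

View pics/w4.png

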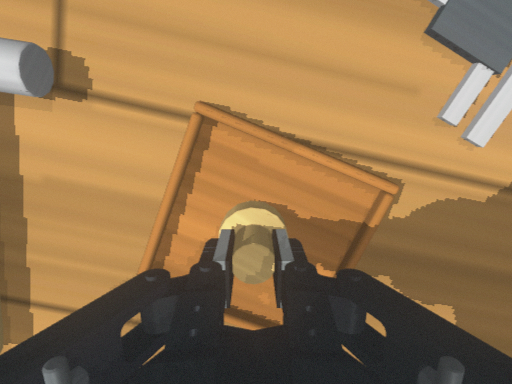

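```bash
python3 -m crank '{"translation": [[0,0.001,0],[0,0.001,0],[0,0.001,0],[0,0.001,0],[0,-0.06,0],[-0.03,-0.1,-0.04],[-0.07,-0.1,-0.08],[-0.1,-0.1,-0.12],[-0.134,-0.1,-0.163],[-0.134,-0.1,-0.163],[-0.134,-0.1,-0.163],[-0.134,-0.1,-0.163]], "rotation": [[0,0,0],[0,0,0],[0,0,0],[0,0,0],[0,0,0],[0,0,0],[0,0,0],[0,0,0],[0,0,0],[0,0,0],[0,0,0],[0,0,0]], "claw": [1,0.65,0.55,0.5,0.4,0.3,0,0,0,0,0,0]}'; python3 - <<'E'
from h import *
snap('wrist','w5');snap('side','s5')
a=cv2.imread('pics/w5.png');b=cv2.resize(cv2.imread('pics/s5.png')[90:190,190:310],None,fx=2.4,fy=3.84)
cv2.imwrite('pics/c5.png',np.hstack([a,b]))
E
```

```text
time_s: 6.48
eef_pos: [0.4583, -0.0864, 0.1285]
orientation: [-0.55, 0.443, -0.444, 0.552]
contact_force: [-1.2, -0.1, -0.1]
width: 0.996
```

View pics/c5.png

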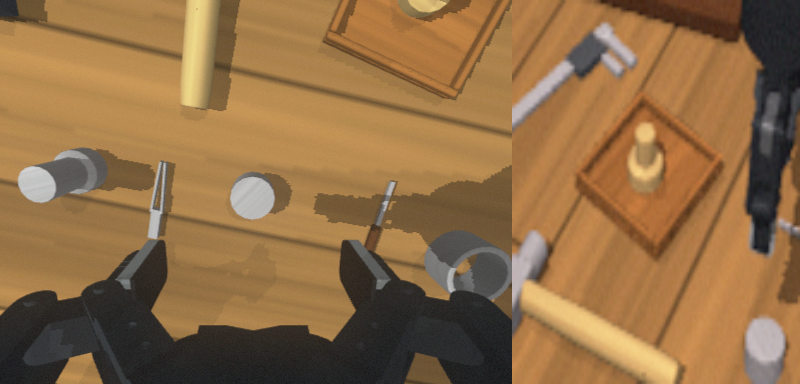

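The side crop shows the plug upright in the tray. In the wrist view the die top is at (252,199), with the tweezers and chisel clear of the fingers.

```bash
python3 - <<'E'
from h import *
m=load('w5'); a=cv2.imread('pics/w5.png')
g=a[160:230,215:290]; h=cv2.cvtColor(g,cv2.COLOR_BGR2HSV); mk=((h[...,1]<40)&(h[...,2]>165)).astype(np.uint8)
cs,_=cv2.findContours(mk,0,1); c=max(cs,key=cv2.contourArea);(u,v),r=cv2.minEnclosingCircle(c);x,y,w,hh=cv2.boundingRect(c);print(u+215,v+160,r,x+215,y+160,w,hh)
p=ray(m,x+215+(w-1)/2,y+160+(hh-1)/2,.024);print(p,goto([p[0],p[1],.008]))
E
```

```text
251.5 198.0 22.005781173706055 230 177 44 42
[ 0.45295562 -0.08716253  0.024     ] [  0.  120.3  -5.4]
```

```bash
python3 -m crank '{"translation": [[0,0.05,-0.005],[0,0.1,-0.005],[0,0.12,-0.005],[0,0.12,-0.005],[0,0.12,-0.005],[0,0.12,-0.005],[0,0.12,-0.005],[0,0.12,-0.005]], "rotation": [[0,0,0],[0,0,0],[0,0,0],[0,0,0],[0,0,0],[0,0,0],[0,0,0],[0,0,0]], "claw": [0,0,0,0,1,1,1,1]}' 60; python3 - <<'E'
from h import *
snap('wrist','w6');o=ctrl.get_obs();print(o['width']*85,o['eef_pos'],o['contact_force'])
e=o['eef_pos'];print(goto([.5965,.1916,e[2]]))
E
```

```text
time_s: 7.58
eef_pos: [0.4538, -0.0873, 0.0095]
orientation: [-0.55, 0.443, -0.444, 0.552]
contact_force: [-1.4, -0.1, 13.1]
width: 0.431
36.6950759889153 [ 0.45376002 -0.0872595   0.00954543] [-1.71561262 -0.23348127 12.06400432]
[-241.9    1.1  199.1]
```

View pics/w6.png

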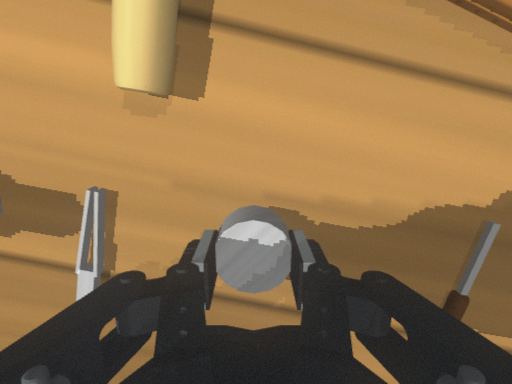

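```bash
python3 -m crank '{"translation": [[0,-0.05,0],[0,-0.1,0.02],[-0.05,-0.1,0.06],[-0.1,-0.1,0.1],[-0.15,-0.1,0.14],[-0.2,-0.1,0.18],[-0.242,-0.08,0.199],[-0.242,-0.05,0.199],[-0.242,-0.05,0.199],[-0.242,-0.05,0.199]], "rotation": [[0,0,0],[0,0,0],[0,0,0],[0,0,0],[0,0,0],[0,0,0],[0,0,0],[0,0,0],[0,0,0],[0,0,0]], "claw": [1,1,1,1,1,1,1,1,1,1]}'; python3 - <<'E'
from h import *
snap('wrist','w7');o=ctrl.get_obs();print(o['width']*85,o['eef_pos'],o['contact_force'])
E
```

```text
time_s: 8.88
eef_pos: [0.5965, 0.1912, 0.0617]
orientation: [-0.549, 0.443, -0.444, 0.552]
contact_force: [0.5, -0.1, -2.5]
width: 0.428
36.274283820303694 [0.59670214 0.1910924  0.0620308 ] [ 0.23972291 -0.16995507 -2.20521262]
```

View pics/w7.png

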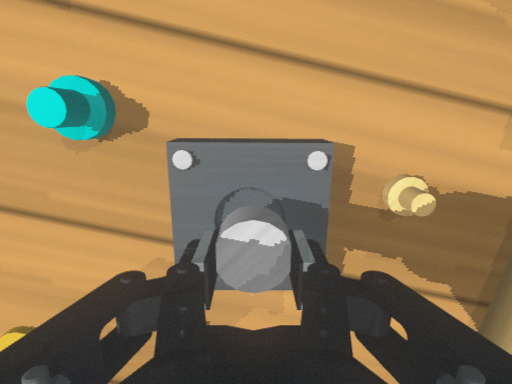

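```bash
python3 - <<'E'
from h import *
m=load('w7');o=ctrl.get_obs();e=o['eef_pos'];zt=e[2]+.0145
p=ray(m,254.5,255,zt);print('die',p-e,tool(p-e))
b=[ray(m,u,v,.034)[:2] for u,v in((182,159.5),(317.5,160))]; mid=np.mean(b,0);d=(b[1]-b[0])/np.hypot(*(b[1]-b[0]));print(np.hypot(*(b[1]-b[0])),np.degrees(np.arctan2(d[1],d[0])))
c=mid+.04*np.array([d[1],-d[0]]);print('base',c, 'to go',tool(np.r_[c,0]-np.r_[p[:2],0]),'tcp->base',tool(np.r_[c-e[:2],0]))
for k in np.linspace(0,2*np.pi,4,endpoint=False): 
  q=p+.02*(np.cos(k)*Ro.from_quat(o['orientation']).as_matrix()[:,0]+np.sin(k)*Ro.from_quat(o['orientation']).as_matrix()[:,2]);print(proj(m,q))
a=cv2.imread('pics/w7.png')[130:310,160:340];cv2.imwrite('pics/c7.png',cv2.resize(a,None,fx=3.3,fy=3.3,interpolation=2))
E
```

```text
die [ 0.00052786 -0.00167044  0.0145    ] [ 0.00173246 -0.01450025  0.00024546]
0.08003516290900207 -77.97602813963866
base [0.59660532 0.19220109] to go [-2.84840449e-03  2.26577074e-06 -1.82954690e-05] tcp->base [-1.10386033e-03  1.75558830e-06  1.41589407e-04]
[295.62889118 254.96157006]
[254.50467746 216.29721884]
[213.38178742 255.03841996]
[254.49566884 290.8374119 ]
```

View pics/c7.png

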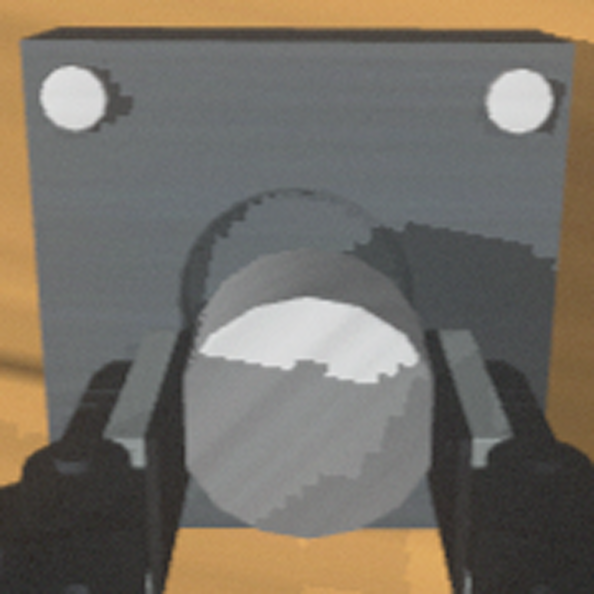

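```bash
python3 -m crank '{"translation": [[-0.0025,0.01,0.001],[-0.0025,0.018,0.001],[-0.0025,0.022,0.001],[-0.0025,0.025,0.001],[-0.0025,0.027,0.001],[-0.0025,0.027,0.001]], "rotation": [[0,0,0],[0,0,0],[0,0,0],[0,0,0],[0,0,0],[0,0,0]], "claw": [1,1,1,1,1,1]}'; python3 - <<'E'
from h import *
snap('wrist','w8');o=ctrl.get_obs();print(o['width']*85,o['eef_pos'],o['contact_force'],o['torque'])
a=cv2.imread('pics/w8.png')[130:310,160:340];cv2.imwrite('pics/c8.png',cv2.resize(a,None,fx=3.3,fy=3.3,interpolation=2))
E
```

```text
time_s: 9.68
eef_pos: [0.5973, 0.1938, 0.0349]
orientation: [-0.549, 0.442, -0.445, 0.552]
contact_force: [-0.4, -0.1, -2.3]
width: 0.429
36.25792255408011 [0.59734466 0.19382287 0.03508048] [ 0.01071295  0.20522137 -2.23070972] [-0.06414096 -0.01546765  0.01979713]
```

View pics/c8.png

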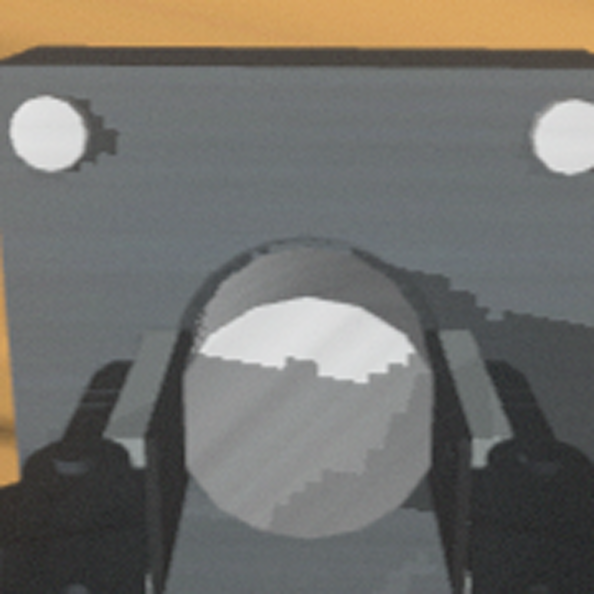

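```bash
python3 -m crank '{"translation": [[0,0.0015,0],[0,0.0015,0],[0,0.0015,0],[0,0.0015,0],[0,0.0015,0],[0,-0.05,0],[0,-0.08,0],[-0.06,-0.08,-0.04],[-0.12,-0.08,-0.08],[-0.183,-0.08,-0.122],[-0.183,-0.08,-0.122],[-0.183,-0.08,-0.122]], "rotation": [[0,0,0],[0,0,0],[0,0,0],[0,0,0],[0,0,0],[0,0,0],[0,0,0],[0,0,0],[0,0,0],[0,0,0],[0,0,0],[0,0,0]], "claw": [1,1,0.4,0,0,0,0,0,0,0,0,0]}'; python3 - <<'E'
from h import *
snap('wrist','w9');snap('side','s9')
a=cv2.imread('pics/w9.png');b=cv2.resize(cv2.imread('pics/s9.png')[190:290,120:240],None,fx=2.4,fy=3.84)
cv2.imwrite('pics/c9.png',np.hstack([a,b]))
E
```

```text
time_s: 11.22
eef_pos: [0.4372, 0.3479, 0.1148]
orientation: [-0.55, 0.442, -0.444, 0.553]
contact_force: [1.7, -0.3, -0.2]
width: 1.001
```

View pics/c9.png

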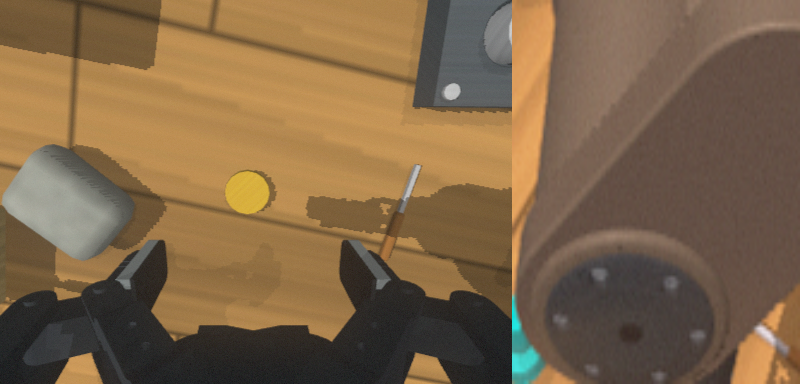

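```bash
python3 - <<'E'
from h import *
m=load('w9'); a=cv2.imread('pics/w9.png')
g=a[150:235,200:300]; h=cv2.cvtColor(g,cv2.COLOR_BGR2HSV); mk=((h[...,0]>20)&(h[...,0]<32)&(h[...,1]>150)).astype(np.uint8)
cs,_=cv2.findContours(mk,0,1); c=max(cs,key=cv2.contourArea);x,y,w,hh=cv2.boundingRect(c);print(x+200,y+150,w,hh)
p=ray(m,x+200+(w-1)/2,y+150+(hh-1)/2,.007);l=ray(m,x+200,y+170,.007);r=ray(m,x+199+w,y+170,.007);print(np.linalg.norm(l-r));e=ctrl.get_obs()['eef_pos'];print(p,goto([p[0],p[1],.0]))
E
```

```text
225 170 45 44
0.03924642124980637
[0.43578532 0.35203624 0.007     ] [ -6.  114.6  -2.6]
```

```bash
python3 -m crank '{"translation": [[-0.007,0.05,-0.0025],[-0.007,0.09,-0.0025],[-0.007,0.105,-0.0025],[-0.007,0.1135,-0.0025],[-0.007,0.1135,-0.0025],[-0.007,0.1135,-0.0025],[-0.007,0.1135,-0.0025],[-0.007,0.1135,-0.0025],[-0.007,0.1135,-0.0025]], "rotation": [[0,0,0],[0,0,0],[0,0,0],[0,0,0],[0,0,0],[0,0,0],[0,0,0],[0,0,0],[0,0,0]], "claw": [0,0,0,0,0,1,1,1,1]}' 60; python3 - <<'E'
from h import *
snap('wrist','w10');o=ctrl.get_obs();print(o['width']*85,o['eef_pos'],o['contact_force'])
a=cv2.imread('pics/w10.png')[150:330,150:350];cv2.imwrite('pics/c10.png',cv2.resize(a,None,fx=3.3,fy=3.3,interpolation=2))
E
```

```text
time_s: 12.45
eef_pos: [0.4359, 0.3532, 0.0022]
orientation: [-0.548, 0.442, -0.445, 0.553]
contact_force: [-1.0, -2.2, 12.3]
width: 0.417
35.14341896905265 [0.43591495 0.3532453  0.00225685] [-2.19934819 -0.92365913 10.91744578]
```

View pics/c10.png

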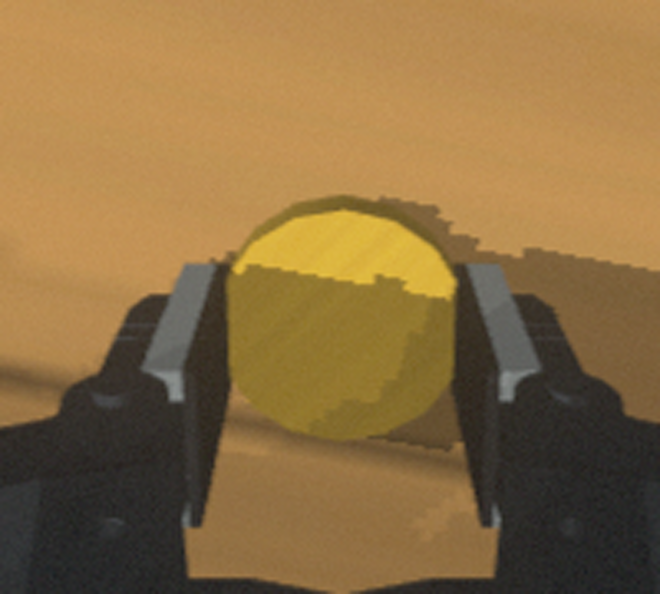

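```bash
python3 -m crank '{"translation": [[0,-0.03,0],[0,-0.08,0],[0.05,-0.1,0.02],[0.1,-0.1,0.04],[0.15,-0.1,0.064],[0.189,-0.1,0.064],[0.189,-0.1,0.064],[0.189,-0.1,0.064]], "rotation": [[0,0,0],[0,0,0],[0,0,0],[0,0,0],[0,0,0],[0,0,0],[0,0,0],[0,0,0]], "claw": [1,1,1,1,1,1,1,1]}'; python3 - <<'E'
from h import *
m=load('w10');p=ray(m,254,248.2,.008);print('blank-tcp seen',tool(p-np.array([.4359,.3532,.008])))
snap('wrist','w11');o=ctrl.get_obs();print(o['width']*85,o['eef_pos'],o['contact_force'])
E
```

```text
time_s: 13.5
eef_pos: [0.538, 0.1822, 0.1026]
orientation: [-0.548, 0.442, -0.445, 0.553]
contact_force: [0.0, 0.2, 0.1]
width: 0.413
blank-tcp seen [ 1.59246630e-03 -5.65694266e-06 -4.57201751e-04]
35.03424297885104 [0.5378363  0.1826817  0.10259002] [ 0.38982813  1.08043012 -1.45060672]
```

View pics/w11.png

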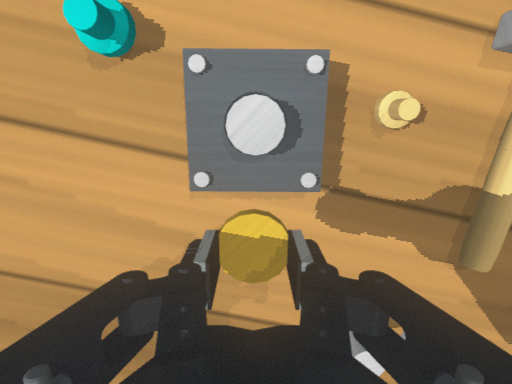

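The die sits centred in the recess at wrist (255,125), and the blank is held flat at (254,246).

```bash
python3 - <<'E'
from h import *
m=load('w11'); a=cv2.imread('pics/w11.png')
g=a[80:170,215:297]; h=cv2.cvtColor(g,cv2.COLOR_BGR2HSV); mk=((h[...,2]>165)).astype(np.uint8)
cs,_=cv2.findContours(mk,0,1); c=max(cs,key=cv2.contourArea);x,y,w,hh=cv2.boundingRect(c);print(x+215,y+80,w,hh)
p=ray(m,x+215+(w-1)/2,y+80+(hh-1)/2,.048)
b=[ray(m,u,v,.034)[:2] for u,v in((196.5,63.5),(315,64),(308.5,180.5),(201.5,179.5))];print('base seen',np.mean(b,0),'die seen',p)
a2=a[200:300,190:320];h=cv2.cvtColor(a2,cv2.COLOR_BGR2HSV);mk=((h[...,0]>20)&(h[...,0]<32)&(h[...,1]>150)).astype(np.uint8)
cs,_=cv2.findContours(mk,0,1); c=max(cs,key=cv2.contourArea);x,y,w,hh=cv2.boundingRect(c);print(x+190,y+200,w,hh)
o=ctrl.get_obs();e=np.array(o['eef_pos']);q=ray(m,x+190+(w-1)/2,y+200+(hh-1)/2,e[2]+.006)
print('blank seen off',tool(q-e),'go by',tool(np.r_[p[:2]-q[:2],0]), 'e',e)
E
```

```text
226 94 59 61
base seen [0.59624744 0.19216507] die seen [0.59719315 0.19269757 0.048     ]
219 210 69 73
blank seen off [ 0.00157968 -0.00599498  0.00096231] go by [0.00136226 0.00044851 0.05920525] e [0.5378363  0.1826817  0.10259002]
```

```bash
python3 -m crank '{"translation": [[0.0014,0,0.05],[0.0014,0.02,0.06],[0.0014,0.04,0.06],[0.0014,0.046,0.06],[0.0014,0.046,0.06],[0.0014,0.049,0.06],[0.0014,0.051,0.06],[0.0014,0.051,0.06]], "rotation": [[0,0,0],[0,0,0],[0,0,0],[0,0,0],[0,0,0],[0,0,0],[0,0,0],[0,0,0]], "claw": [1,1,1,1,1,1,1,1]}'; python3 - <<'E'
from h import *
snap('wrist','w12');o=ctrl.get_obs();print(o['width']*85,o['eef_pos'],o['contact_force'])
a=cv2.imread('pics/w12.png')[130:310,160:340];cv2.imwrite('pics/c12.png',cv2.resize(a,None,fx=3.3,fy=3.3,interpolation=2))
E
```

```text
time_s: 14.55
eef_pos: [0.5972, 0.1943, 0.0522]
orientation: [-0.548, 0.442, -0.445, 0.553]
contact_force: [-0.1, -0.4, -1.3]
width: 0.41
35.52855131976166 [0.59717944 0.19429501 0.05224832] [-0.26684891  0.3120094  -1.04464674]
```

View pics/c12.png

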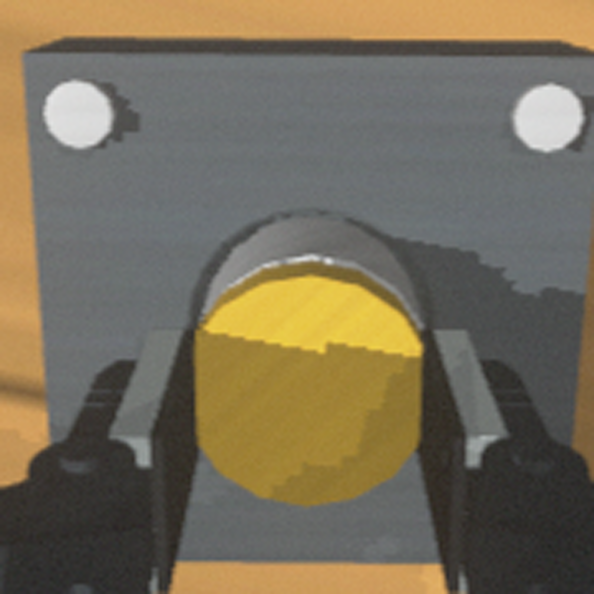

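```bash
python3 -m crank '{"translation": [[0,0.001,0.001],[0,0.0025,0.001],[0,0.0025,0.001],[0,0.0025,0.001],[0,0.0025,0.001],[0,0.0025,0.001],[0,0.0025,0.001],[0,-0.03,0.001],[0,-0.06,0.001],[0,-0.06,-0.06],[0,-0.06,-0.06]], "rotation": [[0,0,0],[0,0,0],[0,0,0],[0,0,0],[0,0,0],[0,0,0],[0,0,0],[0,0,0],[0,0,0],[0,0,0],[0,0,0]], "claw": [1,1,1,0.7,0.5,0,0,0,0,0,0]}'; python3 - <<'E'
from h import *
snap('wrist','w13');o=ctrl.get_obs();print(o['width']*85,o['eef_pos'],o['contact_force'])
a=cv2.imread('pics/w13.png')[20:220,150:370];cv2.imwrite('pics/c13.png',cv2.resize(a,None,fx=2.8,fy=2.8,interpolation=2))
print(goto([.431,-.298,.14]))
E
```

```text
time_s: 15.98
eef_pos: [0.534, 0.1806, 0.1116]
orientation: [-0.55, 0.443, -0.444, 0.552]
contact_force: [0.8, 0.2, 0.5]
width: 1.002
84.95849980075631 [0.53692611 0.18107995 0.11212867] [1.40387355 0.49081808 0.41171207]
[ 445.2  -30.  -206. ]
```

View pics/c13.png

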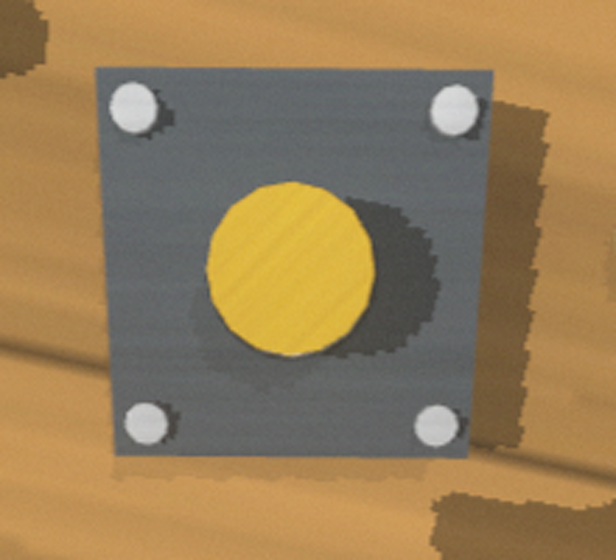

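The blank lies flat on the die with no die edge showing. Next is the collar.

```bash
python3 - <<'E'
from h import *
m=load('w13');p=ray(m,150+291.5/2.8,20+269/2.8,.056)
b=np.mean([ray(m,150+u/2.8,20+v/2.8,.034)[:2] for u,v in((134,107),(454,110),(437,425.5),(147,423.5))],0);print('blank seen',p,'base seen',b)
E
python3 -m crank '{"translation": [[0.05,-0.03,-0.02],[0.1,-0.03,-0.04],[0.15,-0.03,-0.06],[0.2,-0.03,-0.08],[0.25,-0.03,-0.11],[0.3,-0.03,-0.14],[0.35,-0.03,-0.17],[0.4,-0.03,-0.19],[0.445,-0.03,-0.206],[0.445,-0.03,-0.206],[0.445,-0.03,-0.206],[0.445,-0.03,-0.206]], "rotation": [[0,0,0],[0,0,0],[0,0,0],[0,0,0],[0,0,0],[0,0,0],[0,0,0],[0,0,0],[0,0,0],[0,0,0],[0,0,0],[0,0,0]], "claw": [0,0,0,0,0,0,0,0,0,0,0,0]}'; python3 - <<'E'
from h import *
snap('wrist','w14')
E
```

```text
blank seen [0.59783699 0.19270356 0.056     ] base seen [0.59636012 0.19194897]
time_s: 17.52
eef_pos: [0.4314, -0.297, 0.14]
orientation: [-0.549, 0.442, -0.444, 0.554]
contact_force: [-0.8, -0.2, -0.1]
width: 1.0
```

View pics/w14.png

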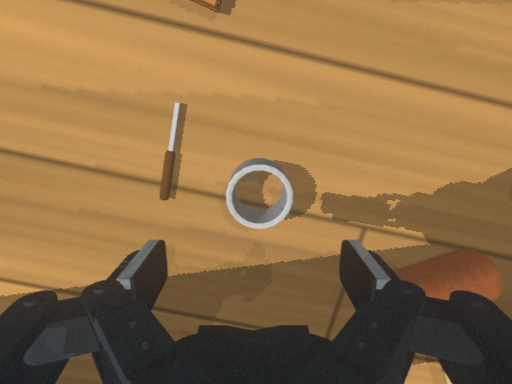

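```bash
python3 - <<'E'
from h import *
m=load('w14'); a=cv2.imread('pics/w14.png')
g=a[145:245,215:305]; h=cv2.cvtColor(g,cv2.COLOR_BGR2HSV); mk=((h[...,1]<35)&(h[...,2]>165)).astype(np.uint8)
cs,_=cv2.findContours(mk,0,1); c=max(cs,key=cv2.contourArea);x,y,w,hh=cv2.boundingRect(c);print(x+215,y+145,w,hh)
p=ray(m,x+215+(w-1)/2,y+145+(hh-1)/2,.038);print(p,goto([p[0],p[1],.012]))
E
```

```text
226 165 66 63
[ 0.42980791 -0.30318333  0.038     ] [  5.9 128.1  -3.8]
```

```bash
python3 -m crank '{"translation": [[0.0045,0.04,-0.0038],[0.0045,0.08,-0.0038],[0.0045,0.115,-0.0038],[0.0045,0.129,-0.0038],[0.0045,0.129,-0.0038],[0.0045,0.129,-0.0038],[0.0045,0.129,-0.0038],[0.0045,0.129,-0.0038]], "rotation": [[0,0,0],[0,0,0],[0,0,0],[0,0,0],[0,0,0],[0,0,0],[0,0,0],[0,0,0]], "claw": [0,0,0,0,0,1,1,1]}' 80; python3 - <<'E'
from h import *
snap('wrist','w15');o=ctrl.get_obs();print(o['width']*85,o['eef_pos'],o['contact_force'])
print(goto([.537,.181,.16]))
a=cv2.imread('pics/w15.png')[150:330,150:350];cv2.imwrite('pics/c15.png',cv2.resize(a,None,fx=3.3,fy=3.3,interpolation=2))
E
```

```text
time_s: 18.58
eef_pos: [0.4301, -0.3021, 0.013]
orientation: [-0.549, 0.441, -0.445, 0.554]
contact_force: [-1.9, 2.0, 13.0]
width: 0.673
57.47893939903297 [ 0.43008647 -0.30213042  0.01303036] [-0.84457384  2.543454   13.70895614]
[-448.6 -145.4  209.8]
```

View pics/c15.png

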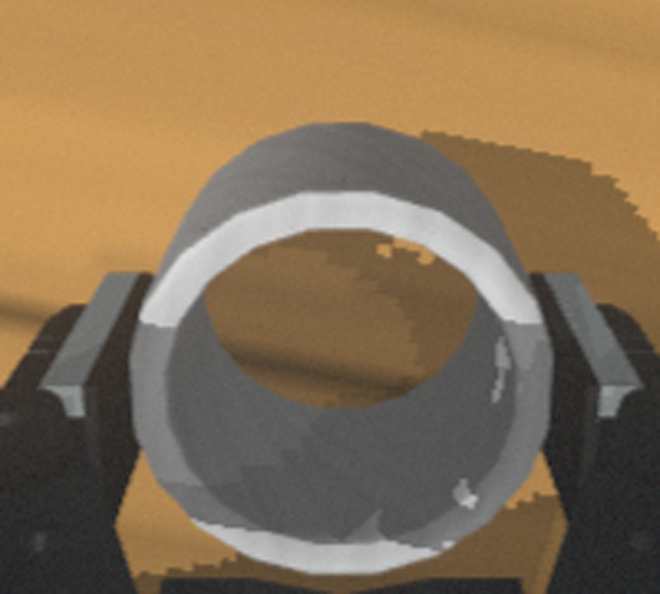

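```bash
python3 -m crank '{"translation": [[0,-0.05,0],[0,-0.1,0],[-0.05,-0.145,0.03],[-0.1,-0.145,0.06],[-0.16,-0.145,0.09],[-0.22,-0.145,0.12],[-0.28,-0.145,0.15],[-0.34,-0.145,0.17],[-0.4,-0.145,0.195],[-0.448,-0.145,0.21],[-0.448,-0.145,0.21],[-0.448,-0.145,0.21]], "rotation": [[0,0,0],[0,0,0],[0,0,0],[0,0,0],[0,0,0],[0,0,0],[0,0,0],[0,0,0],[0,0,0],[0,0,0],[0,0,0],[0,0,0]], "claw": [1,1,1,1,1,1,1,1,1,1,1,1]}'; python3 - <<'E'
from h import *
m=load('w15');e=np.array([.4301,-.3021,.013])
p=ray(m,150+340/3.3,150+385.5/3.3,.038);print('bore seen off',tool(p-e)); p=ray(m,150+341/3.3,150+382.5/3.3,.038);print('outer',tool(p-e))
snap('wrist','w16');o=ctrl.get_obs();print(o['width']*85,o['eef_pos'],o['contact_force'])
E
```

```text
time_s: 20.12
eef_pos: [0.537, 0.1807, 0.1599]
orientation: [-0.549, 0.44, -0.445, 0.554]
contact_force: [0.5, -0.4, -3.1]
width: 0.67
bore seen off [ 0.00116341 -0.02500179 -0.00018774]
outer [ 0.00130202 -0.02499754  0.00026993]
57.481292835689175 [0.53703712 0.17975034 0.15987289] [-0.32513424  0.01262565 -2.47643605]
```

View pics/w16.png

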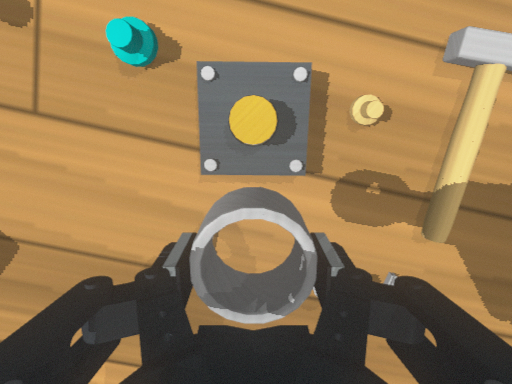

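```bash
python3 - <<'E'
from h import *
m=load('w16');o=ctrl.get_obs();e=np.array(o['eef_pos']);R=Ro.from_quat(o['orientation']).as_matrix();print(np.round(R,4))
p=ray(m,253,119.5,.056);print('blank',p)
for s in([.5978,.1927],p[:2]): print('go',np.round(1000*(R.T@np.r_[s-e[:2],0]-np.array([.0012,0,0])),1))
# tilt to level: rotation vector in tool axes taking tool y to world -z
print('level rotvec deg',np.degrees(R.T@np.cross(R[:,1],[0,0,-1])))
E
```

```text
[[ 2.155e-01  8.800e-03  9.765e-01]
 [-9.765e-01  1.000e-03  2.155e-01]
 [ 9.000e-04 -1.000e+00  8.800e-03]]
blank [0.59800336 0.19293851 0.056     ]
go [-0.7  0.5 62.1]
go [-0.9  0.5 62.4]
level rotvec deg [-5.03676709e-01 -4.08752864e-20  5.05475751e-02]
```

```bash
python3 -m crank '{"translation": [[-0.0008,0,0.04],[-0.0008,0,0.062],[-0.0008,0.04,0.062],[-0.0008,0.07,0.0615],[-0.0008,0.084,0.0615],[-0.0008,0.084,0.0615],[-0.0008,0.084,0.0615]], "rotation": [[0,0,0],[0,0,0],[0,0,0],[0,0,0],[0,0,0],[0,0,0],[0,0,0]], "claw": [1,1,1,1,1,1,1]}'; python3 - <<'E'
from h import *
snap('wrist','w17');o=ctrl.get_obs();print(o['eef_pos'],o['contact_force'])
print(goto([.5978,.1940,.044]))
a=cv2.imread('pics/w17.png')[130:330,140:360];cv2.imwrite('pics/c17.png',cv2.resize(a,None,fx=2.9,fy=2.9,interpolation=2))
E
```

```text
time_s: 21.05
eef_pos: [0.5983, 0.1936, 0.0777]
orientation: [-0.548, 0.44, -0.446, 0.554]
contact_force: [0.2, 0.4, -2.9]
width: 0.674
[0.59827415 0.19374321 0.0777743 ] [-0.44376229 -0.09278812 -2.35918809]
[-0.4 33.8 -0.8]
```

View pics/c17.png

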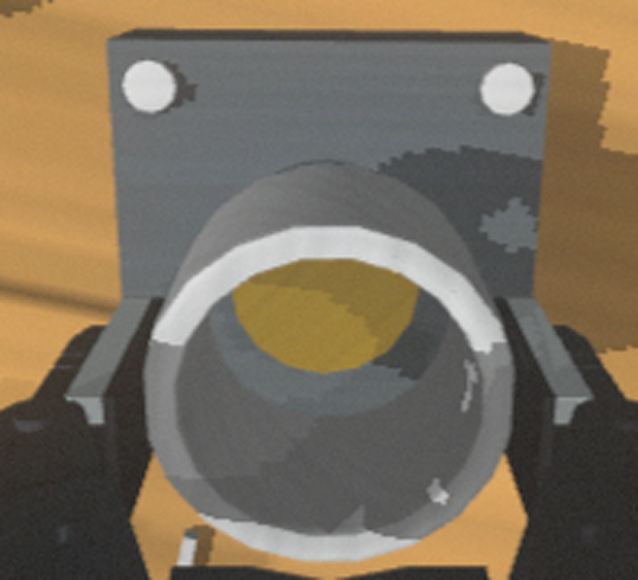

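```bash
python3 -m crank '{"translation": [[-0.001,0.006,-0.0005],[-0.001,0.014,-0.0006],[-0.001,0.024,-0.0007],[-0.001,0.03,-0.0008],[-0.001,0.033,-0.0008],[-0.001,0.0345,-0.0008],[-0.001,0.0345,-0.0008]], "rotation": [[0,0,0],[0,0,0],[0,0,0],[0,0,0],[0,0,0],[0,0,0],[0,0,0]], "claw": [1,1,1,1,1,1,1]}'; python3 - <<'E'
from h import *
snap('wrist','w18');o=ctrl.get_obs();print(o['eef_pos'],o['contact_force'],o['torque'])
a=cv2.imread('pics/w18.png')[130:330,140:360];cv2.imwrite('pics/c18.png',cv2.resize(a,None,fx=2.9,fy=2.9,interpolation=2))
E
```

```text
time_s: 21.98
eef_pos: [0.5978, 0.1946, 0.0434]
orientation: [-0.548, 0.44, -0.446, 0.554]
contact_force: [-0.2, 0.8, -2.7]
width: 0.674
[0.59776437 0.19461513 0.04346271] [-0.62348848 -0.09138506 -2.73429546] [0.00949483 0.10499494 0.01711407]
```

View pics/c18.png

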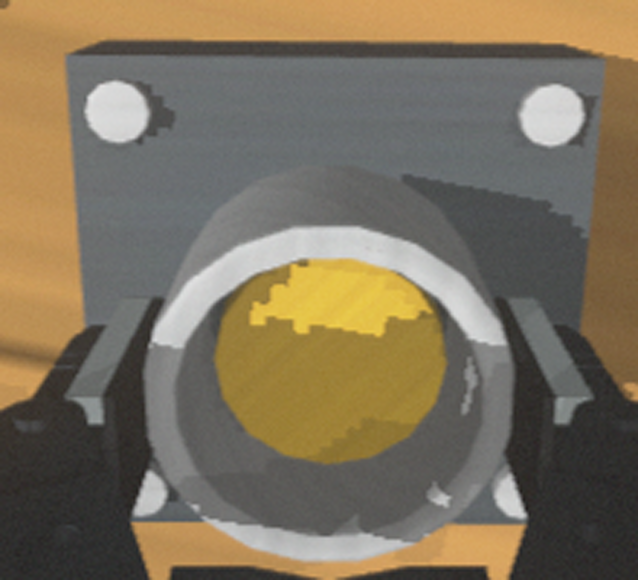

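```bash
python3 -m crank '{"translation": [[0,0.001,0],[0,0.001,0],[0,0.001,0],[0,0.001,0],[0,0.001,0],[0,0.001,0],[0,-0.05,0],[0,-0.1,-0.05],[0.04,-0.1,-0.1],[0.088,-0.1,-0.15],[0.088,-0.1,-0.178],[0.088,-0.1,-0.178]], "rotation": [[0,0,0],[0,0,0],[0,0,0],[0,0,0],[0,0,0],[0,0,0],[0,0,0],[-0.5,0,0],[-0.5,0,0],[-0.5,0,0],[-0.5,0,0],[-0.5,0,0]], "claw": [1,1,0.5,0.2,0,0,0,0,0,0,0,0]}'; python3 - <<'E'
from h import *
snap('wrist','w19');snap('side','s19');snap('scene','sc19');o=ctrl.get_obs();print(o['eef_pos'],Ro.from_quat(o['orientation']).as_matrix().round(4)[2])
a=cv2.imread('pics/w19.png');b=cv2.resize(cv2.imread('pics/s19.png')[190:290,120:220],(288,192));c=cv2.resize(cv2.imread('pics/sc19.png')[115:195,245:345],(288,192))
cv2.imwrite('pics/c19.png',np.hstack([a,np.vstack([b,c])]))
E
```

```text
time_s: 23.52
eef_pos: [0.4401, 0.0693, 0.1419]
orientation: [-0.55, 0.443, -0.444, 0.551]
contact_force: [1.0, -0.4, -1.0]
width: 1.004
[0.44282168 0.07045958 0.14172877] [ 0.0011 -1.      0.0037]
```

View pics/c19.png

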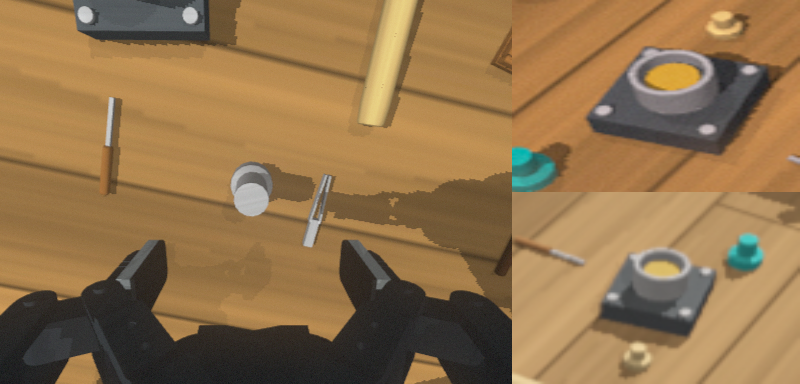

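```bash
python3 - <<'E'
from h import *
m=load('w19'); a=cv2.imread('pics/w19.png')
g=a[165:225,225:280]; h=cv2.cvtColor(g,cv2.COLOR_BGR2HSV); mk=((h[...,1]<35)&(h[...,2]>195)).astype(np.uint8)
cv2.imwrite('pics/m19.png',cv2.resize(np.hstack([g,cv2.cvtColor(mk*255,8)]),None,fx=5,fy=5,interpolation=0))
p=ray(m,252,199.5,.066);print(p,goto([p[0],p[1],.030]))
E
```

```text
[0.44135336 0.06921087 0.066     ] [  0.8 111.7  -2.1]
```

View pics/m19.png

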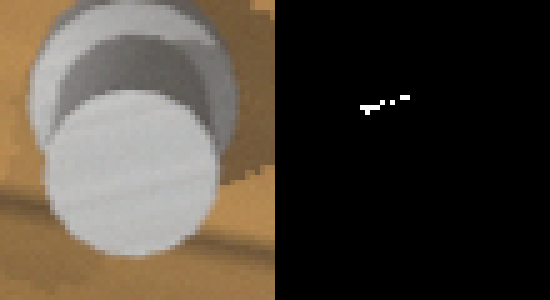

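```bash
python3 -m crank '{"translation": [[-0.001,0.04,-0.002],[-0.001,0.08,-0.002],[-0.001,0.1,-0.002],[-0.001,0.112,-0.002],[-0.001,0.112,-0.002],[-0.001,0.112,-0.002],[-0.001,0.112,-0.002],[-0.001,0.112,-0.002],[-0.001,0.112,-0.002]], "rotation": [[0,0,0],[0,0,0],[0,0,0],[0,0,0],[0,0,0],[0,0,0],[0,0,0],[0,0,0],[0,0,0]], "claw": [0,0,0,0,0,1,1,1,1]}' 80; python3 - <<'E'
from h import *
snap('wrist','w20');o=ctrl.get_obs();print(o['width']*85,o['eef_pos'],o['contact_force'],Ro.from_quat(o['orientation']).as_matrix().round(4)[2])
print(goto([.545,.183,.19]))
a=cv2.imread('pics/w20.png')[150:350,150:370];cv2.imwrite('pics/c20.png',cv2.resize(a,None,fx=2.9,fy=2.9,interpolation=2))
E
```

```text
time_s: 24.8
eef_pos: [0.4413, 0.071, 0.0304]
orientation: [-0.55, 0.442, -0.444, 0.552]
contact_force: [-1.8, 2.7, 9.2]
width: 0.298
25.954928230060734 [0.44131068 0.07104045 0.03040802] [-1.12505773  1.11078184  9.2599021 ] [ 0.0013 -1.      0.0048]
[ -86.8 -159.1  126.1]
```

View pics/c20.png

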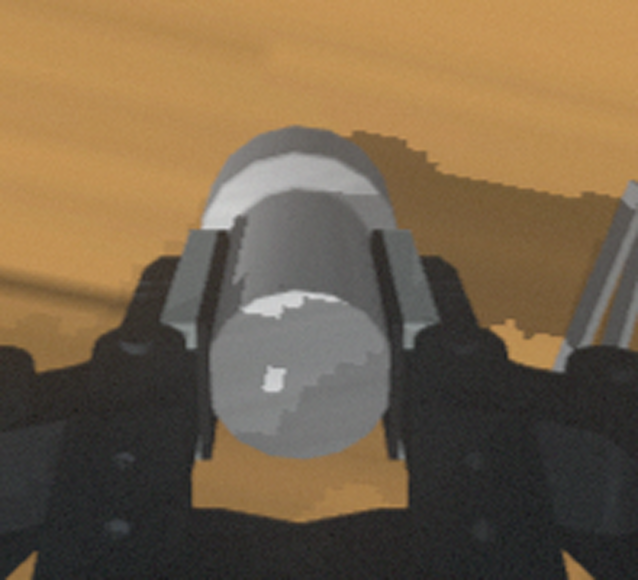

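```bash
python3 -m crank '{"translation": [[0,-0.05,0],[0,-0.11,0],[0,-0.159,0.03],[-0.04,-0.159,0.07],[-0.08,-0.159,0.11],[-0.087,-0.159,0.126],[-0.087,-0.159,0.126],[-0.087,-0.159,0.126]], "rotation": [[0,0,0],[0,0,0],[0,0,0],[0,0,0],[0,0,0],[0,0,0],[0,0,0],[0,0,0]], "claw": [1,1,1,1,1,1,1,1]}'; python3 - <<'E'
from h import *
m=load('w20');e=np.array([.4413,.0710,.0304]);p=ray(m,150+299.5/2.9,150+374.5/2.9,.066);print('top off',tool(p-e))
snap('wrist','w21');o=ctrl.get_obs();print(o['width']*85,o['eef_pos'],o['contact_force'],Ro.from_quat(o['orientation']).as_matrix().round(4))
snap('scene','sc21')
a=cv2.imread('pics/w21.png');c=cv2.resize(cv2.imread('pics/sc21.png')[65:205,220:325],(288,384))
cv2.imwrite('pics/c21.png',np.hstack([a,c]))
E
```

```text
time_s: 25.85
eef_pos: [0.5439, 0.1825, 0.1895]
orientation: [-0.551, 0.442, -0.444, 0.552]
contact_force: [-0.1, 0.1, -4.7]
width: 0.3
top off [ 0.00121501 -0.0355981   0.00014241]
25.718616348000012 [0.5440437  0.18241419 0.18974497] [ 0.38963476 -0.51266117 -3.71019576] [[ 2.147e-01  4.000e-03  9.767e-01]
 [-9.767e-01 -5.000e-04  2.147e-01]
 [ 1.400e-03 -1.000e+00  3.800e-03]]
```

View pics/c21.png

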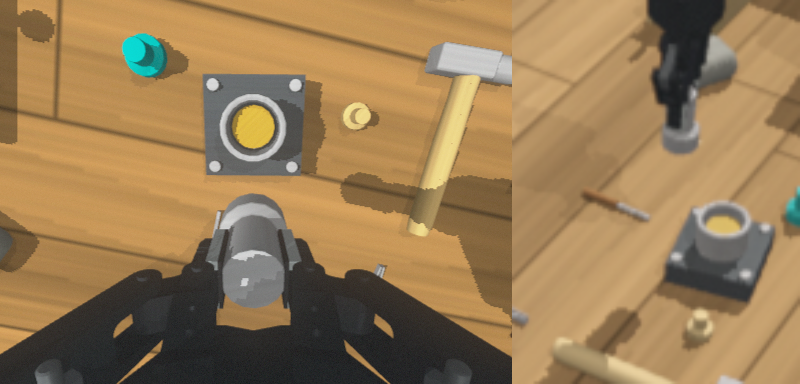

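```bash
python3 -m crank '{"translation": [[-0.0004,0,0.04],[-0.0004,0.02,0.055],[-0.0004,0.06,0.055],[-0.0004,0.083,0.0548],[-0.0004,0.083,0.0548],[-0.0004,0.083,0.0548]], "rotation": [[0,0,0],[0,0,0],[0,0,0],[0,0,0],[0,0,0],[0,0,0]], "claw": [1,1,1,1,1,1]}'; python3 - <<'E'
from h import *
m=load('w21');print('collar seen',ray(m,253,128,.068))
snap('wrist','w22');o=ctrl.get_obs();print(o['eef_pos'],o['contact_force'],goto([.5978,.1945,.0874]))
a=cv2.imread('pics/w22.png')[130:330,140:360];a=cv2.resize(a,None,fx=2,fy=2,interpolation=2)
snap('side','s22');b=cv2.resize(cv2.imread('pics/s22.png')[170:280,120:220],(360,400));cv2.imwrite('pics/c22.png',np.hstack([a,b]))
E
```

```text
time_s: 26.7
eef_pos: [0.5984, 0.1943, 0.1084]
orientation: [-0.55, 0.442, -0.445, 0.552]
contact_force: [0.7, -0.2, -3.7]
width: 0.299
collar seen [0.59691793 0.19286803 0.068     ]
[0.59855723 0.19443121 0.10861659] [ 0.60172839  0.1105157  -4.23273791] [-0.3 21.2 -0.9]
```

View pics/c22.png

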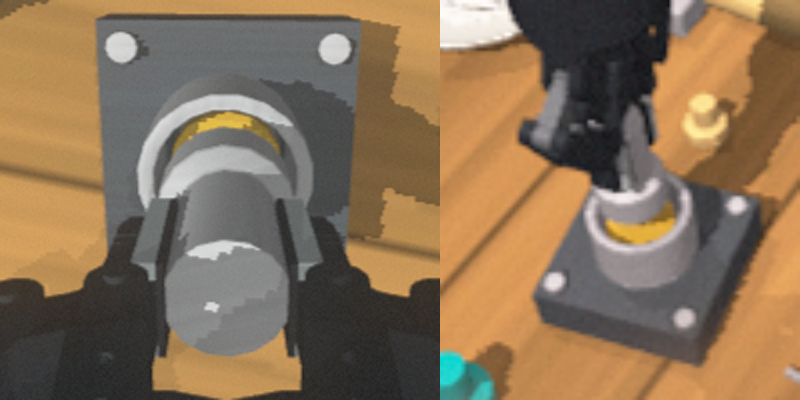

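```bash
python3 -m crank '{"translation": [[-0.0003,0.005,-0.001],[-0.0003,0.009,-0.001],[-0.0003,0.013,-0.001],[-0.0003,0.017,-0.001],[-0.0003,0.02,-0.001],[-0.0003,0.021,-0.001],[-0.0003,0.0215,-0.001]], "rotation": [[0,0,0],[0,0,0],[0,0,0],[0,0,0],[0,0,0],[0,0,0],[0,0,0]], "claw": [1,1,1,1,1,1,1]}'; python3 - <<'E'
from h import *
snap('wrist','w23');o=ctrl.get_obs();print(o['eef_pos'],o['contact_force'],o['torque'])
a=cv2.imread('pics/w23.png')[130:330,140:360];a=cv2.resize(a,None,fx=2,fy=2,interpolation=2)
snap('side','s23');b=cv2.resize(cv2.imread('pics/s23.png')[170:280,120:220],(360,400));cv2.imwrite('pics/c23.png',np.hstack([a,b]))
E
```

```text
time_s: 27.68
eef_pos: [0.5977, 0.1946, 0.0871]
orientation: [-0.55, 0.441, -0.445, 0.552]
contact_force: [-0.9, 1.4, -4.3]
width: 0.305
[0.59765177 0.1945731  0.08706729] [-1.30339033 -0.46153511 -3.721714  ] [-0.03325646 -0.01448512  0.03932088]
```

View pics/c23.png

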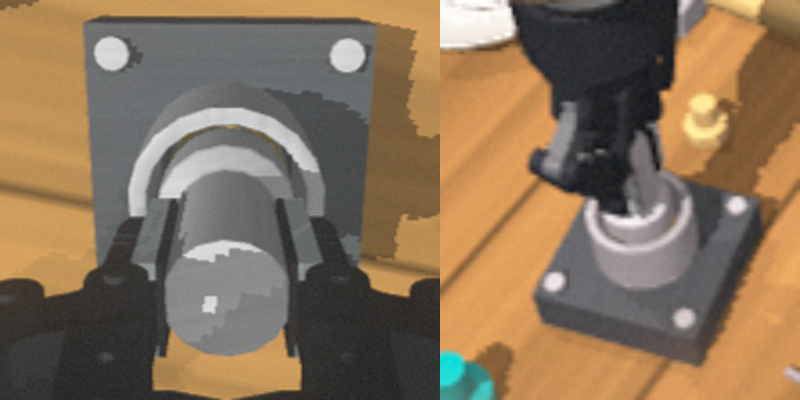

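```bash
python3 -m crank '{"translation": [[0,0.0008,0],[0,0.001,0],[0,0.001,0],[0,0.001,0],[0,0.001,0],[0,0.001,0],[0,-0.03,0],[0,-0.07,0],[0,-0.11,0],[0,-0.12,-0.06],[0,-0.12,-0.08],[0,-0.12,-0.08]], "rotation": [[0,0,0],[0,0,0],[0,0,0],[0,0,0],[0,0,0],[0,0,0],[0,0,0],[0,0,0],[0,0,0],[0,0,0],[0,0,0],[0,0,0]], "claw": [1,1,0.65,0.55,0.3,0,0,0,0,0,0,0]}'; python3 - <<'E'
from h import *
o=ctrl.get_obs();print(o['eef_pos'],o['contact_force'])
for n in('wrist','side','scene'): snap(n,n+'24')
f=lambda p,r,s:cv2.resize(cv2.imread('pics/'+p+'24.png')[r[0]:r[1],r[2]:r[3]],s,interpolation=2)
top=np.hstack([f('side',(150,290,110,250),(400,300)),f('scene',(110,200,240,350),(400,300))])
bot=np.hstack([f('wrist',(0,384,0,512),(400,300)),f('side',(90,180,190,310),(400,300))])
cv2.imwrite('pics/c24.png',np.vstack([top,bot]))
E
```

```text
time_s: 29.28
eef_pos: [0.5181, 0.1773, 0.2073]
orientation: [-0.549, 0.441, -0.445, 0.553]
contact_force: [0.7, 0.0, -0.2]
width: 1.001
[0.51805375 0.17734505 0.20730806] [ 0.74895674  0.02510015 -0.19297699]
```

View pics/c24.png

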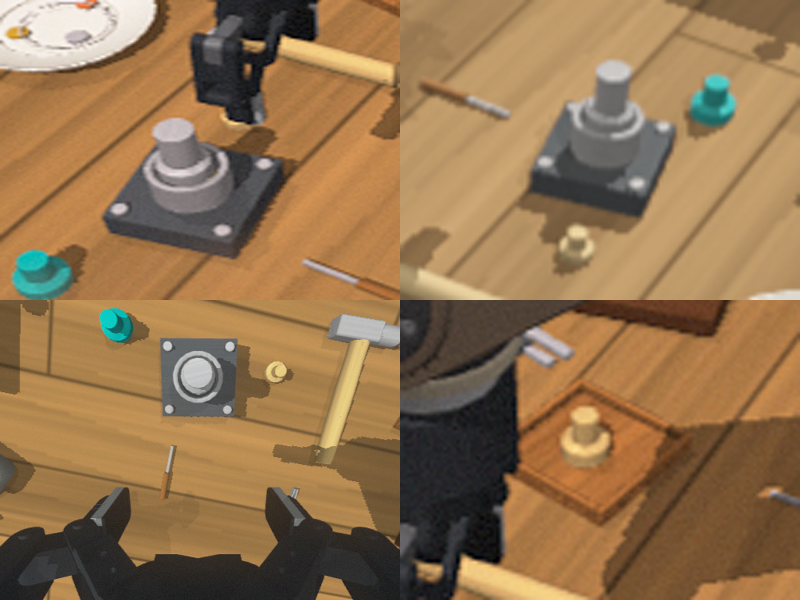

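```bash
python3 -c "
from plant import ctrl
print(ctrl.finish_job())"
```

```text
the job is handed in; nothing more can be done
None
```

The striking base is set up as asked, and I handed the job in at about 29 s of the 128 s allowed. I moved the larger light-wood plug from the recess to the wooden tray. Then I placed the die in the recess, the blank on the die, the collar over both, and the punch into the collar, in that order.

- **Last pictures (wrist, side and scene):** the plug stands upright in the tray, the collar stands on the base, and the punch stands upright inside it. The gripper is open and clear of everything, and the force reads about zero.
- **Earlier look, before the collar went on:** the blank lay flat on the die with no edge of the die showing.
- **Disagreements:** the wrist camera read about 1.2–1.7 mm off along the jaw direction compared with parts held in the gripper, so I corrected for that in the later grasps and placings. The scene and side cameras placed things up to about 1 cm apart from each other, so I used them only for the first approach.
- **Not checked:** I judged the punch's uprightness by eye and did not measure its tilt. The highest contact force I saw was about 14 N, but I only read it at the end of each move.

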